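# Put the spool back in the thread case

### The arm

A 6-joint arm with a two-finger parallel gripper is mounted at the origin on the work surface. World frame = base frame: x ahead of the robot, y to its left, z up, the work surface at z = 0. Lengths are in m, angles in rad, forces in N, time in s.
With the tool pointing down it reaches from about 0.375 to 0.9 m from the base axis. Payload 3.1 kg.
Tool frame: the origin (TCP) lies at the centre of the arm's flange, where the gripper is bolted on; the fingertips stand 173 mm ahead of it and the grasp point (between the pads) lies 155 mm ahead of it (tip_extent is the distance from the TCP to the fingertips, in m); z points along the fingers, y is the direction in which the jaws open and shut (so a half turn about z gives the same grasp; the last joint's range is limited). The gripper opens to 85 mm and grips with 20 to 120 N. Pads are 22 mm wide; open, the fingers measure 114 mm over their backs; the gripper's body (76 mm by 85 mm) begins 54 mm behind the grasp point. The pads swing forward as they close: fully open they stand 13 mm farther back than shut.
Start: joints at [0.973, 0.527, 1.433, -0, 1.181, -0.178], TCP at [0.255, 0.571, 0.405] pointing down, gripper open.
Joint ranges: [-3.08, 3.08], [-0.75, 2.2], [0.22, 2.44], [-1.43, 4.57], [0, 2.65], [-2.85, 2.85]. Speed limits (rad/s): [2.79, 2.79, 3.14, 3.14, 3.14, 3.14].

### API

Orientations are given as a unit quaternion [x, y, z, w].
In Python, from station import sense, snapshot, sign_off, tip_extent gives the robot as it stands. The module is installed in compiled form; this text tells all that it offers.
- The arm moves only by the tool servo_tool, never from a script. Its argument "rows" is a list of rows, each a list of 3 entries, a list of its own where there are three numbers: the shift along the tool's x, y, z in mm, then the turn about the tool's z in degrees, then the opening, from -1 (shut) to 1 (fully open), so that 0 is half open. A call has 1 to 8 rows; each row is the pose to reach, as a shift and turn from the pose measured when the call began, along the tool's axes at that moment; what a row does not reach only later rows make up. A row lasts 1/10 s, in which the tool goes at most 50 mm and 8.59 degrees, less where a joint would pass 70% of its speed; a pose out of reach is approached as far as the arm can. A call with a gripper value outside its range is refused whole. The fingers move at their own pace and stop on an object; "force" is the grip in N (left out, the last holds). Time passes only in rows, so rows that repeat a pose let the fingers close. It gives the time, the measured TCP pose, the force and the opening at its end, in the units of the state.
- sense(): the state, without advancing time (a new reading comes with each control period).
- snapshot(name): name is "side" or "top" or "wrist"; returns a dict with "image" (420x560x3 uint8, blue, green, red), "z_map" (420x560 float32, m along the optical axis (not along the pixel's ray), 0 where there is no reading), "vertical_fov" (degrees; the focal length in pixels is half the picture's height over the tangent of half this angle, whatever the lens; pixels are square), "cx", "cy" (the principal point, pixels), "cam_to_world" (4x4, takes a point from camera to world coordinates). Camera axes: x right, y down, z forward; pixel columns grow to the right and rows downward; lengths in m; the calibration is good to about 2 mm. A picture is of the moment at which its call begins.
- sign_off(): hands the job in, once; it reports no verdict.
The state is a dict: "t": time; "q": joint angles; "qd": joint speeds; "tau": joint torques, N m; "tcp_pos": TCP position; "tool_rot": TCP orientation; "force": force on the tool from outside, world axes, zero at the start; "ft_torque": the same for the moment, N m; "finger_gap": opening from 0.0 (shut) to 1.0 (fully open).
Only numpy, scipy, OpenCV 4.12 (cv2) and the standard library are available. Lean on these libraries where they do the work, as an engineer would, in place of code of your own. Each camera call takes 0.05 s, during which the arm holds its last target. There are 200 camera calls.

### The job

Put the loose thread spool lying on the table away in the thread case: slide aside the clear door that covers the empty place, lay the spool gently and centrally in the empty saddles, then slide that door fully shut again. Leave the other door as it is and do not disturb the other spools or the things on the table.

Things in the scene. Friction and masses are not known exactly. Their poses are not given: they have to be found in the camera images.
- case: plywood thread case on the table, 406 mm wide (y), 224 deep (x), 90 high in front, 198 at the back. Origin: centre of its underside. -x is its front, +y its left half seen from the robot. Its face slopes 30 degrees from level, rising to the back: in the case's axes straight OUT of the face is (-0.5, 0, 0.866), up the slope (0.866, 0, 0.5). Two clear doors in the face slide along y
- door_left (a joint): sliding of the left (+y) door in m: 0 fully shut; grows as it slides towards the case's -y, under the right door; 0.155 fully open, at its stop. Stays where left; moves with 1 to 2 N. Pane 200 mm wide, 203 up the slope, 3 thick, its outer face 8 mm below the case's rim (measured along OUT)
- door_right (a joint): sliding of the right (-y) door in m: 0 fully shut; grows as it slides towards the case's +y, over the left door; 0.155 fully open, at its stop. Stays where left; moves with 1 to 2 N. Pane the same size, its outer face 2 mm below the case's rim (measured along OUT)
- pull_left (a point): pull of the left door: an upright aluminium bar standing OUT from the pane along its outer (+y) edge, 10 mm thick along y, 60 mm long up the slope. The point lies mid-length, 7 mm below the bar's free edge, 22 mm above the case's rim and 24 mm above the right door's pane (along OUT). Axes as the case's
- pull_right (a point): pull of the right door: the same bar at that door's outer (-y) edge. The point lies mid-length, 7 mm below the bar's free edge, 22 mm above the case's rim and 24 mm above its own pane (along OUT). Axes as the case's
- cradle (a point): the empty place, in the lower row of one half: where the middle of the spool comes to lie, on its axis; axes as the case's, a laid spool runs along y. Two V-shaped saddles 14 mm wide stand 36 mm either side along y; the 58 mm between them is free for fingers to 36 mm below the point. Rim 39 mm above the point (along OUT). Beside a laid spool: 37 mm free down the slope, 39 mm up the slope
- rack_gap: the half of the case with the empty place: wooden saddles in two rows, 85 mm apart up the slope, a spool in the upper row, none in the lower. Left or right by chance. Origin and axes as the case's, but 108 mm to that side along y. Its door, fully open, leaves a way in 155 mm wide along y, from 35 to 190 mm off the case's middle
- rack_full: the other half of the case, the same, with a spool in both rows. Origin and axes as the case's, but 108 mm to its side along y
- spool: the loose wound thread spool lying on the table: a cylinder 46 mm in diameter, wound over 94 mm, 100 mm long with its tube ends, 0.08 to 0.16 kg. Origin at its middle, on its axis, 23 mm above what it lies on; x axis along the spool. It can roll. Same kind as the three in the case
- thread_cone: bystander: standing pale-blue thread cone, 66 mm across at the foot, 125 mm high. Origin at the centre of its underside
- elastic_roll: bystander: roll of grey elastic band with a black centre lying flat, 62 mm across, 40 mm high. Origin at the centre of its underside
- tape_measure: bystander: round white tape-measure case, 52 mm across, 16 mm high. Origin at the centre of its underside
- shears: bystander: tailor's shears lying flat, about 235 mm long, 13 mm high; origin near the pivot, blades to +x
- chalk: bystander: flat piece of tailor's chalk 48 x 40 x 8 mm. Origin at the centre of its underside
- bobbin_box: bystander: clear open box of steel bobbins 100 x 75 x 30 mm. Origin at the centre of its underside
- pin_dish: bystander: grey magnetic pin dish, 96 mm across, 16 mm high. Origin at the centre of its underside
- small_spool: bystander: small cream spool standing on end, 28 mm across, 58 mm high. Origin at the centre of its underside
- stock_a: stock: the spool in the upper saddles above the empty place, of the same size as the loose one; origin at its middle, x along it
- stock_b: stock: the spool in the upper saddles of the other half of the case, of the same size as the loose one; origin at its middle, x along it
- stock_c: stock: the spool in the lower saddles of the other half of the case, of the same size as the loose one; origin at its middle, x along it
Things that resemble listed ones, but are neither listed nor needed, are in the scene too. Leave any orange, purple or red look-alike of the spool alone.

How it is judged:
On the way, in this order (a step that is already met when the one before it is completed fails the run):
1. the door over the empty place is slid aside at least 120 mm (((y of cradle in the frame of case above 0 m and value of joint door_left above 0.12 m) or (not (y of cradle in the frame of case above 0 m) and value of joint door_right above 0.12 m))), for 0.2 s.
2. the loose spool lies in the empty saddles (distance between spool and cradle below 0.018 m and angle between the x axis of spool and the y axis of cradle, either way round below 0.12 rad), for 0.2 s.
At the end, for the whole second after the job is handed in: The loose spool rests in the saddles that were empty, its middle within 18 mm of its place and its axis within 0.12 rad of square; the door over it is shut to within 8 mm; nothing moves (all of step 2 and ((y of cradle in the frame of case above 0 m and value of joint door_left below 0.008 m) or (not (y of cradle in the frame of case above 0 m) and value of joint door_right below 0.008 m)) and linear speed of spool below 0.02 m/s); the robot touches nothing.
It fails at once if the spool is dropped or thrown into the saddles (faster than 0.45 m/s within 30 mm of its place) (distance between spool and cradle below 0.03 m and linear speed of spool above 0.45 m/s).
It fails at once if the other door is moved more than 30 mm ((y of cradle in the frame of case above 0 m and distance of pull_right from where it was at the start of the episode above 0.03 m) or (not (y of cradle in the frame of case above 0 m) and distance of pull_left from where it was at the start of the episode above 0.03 m)).
It fails at once if a spool already in the case is moved more than 15 mm (distance of any of stock_a, stock_b, stock_c from where it was at the start of the episode above 0.015 m).
It fails at once if a thing on the table is moved more than 30 mm (distance of any of thread_cone, elastic_roll, tape_measure, shears, chalk, bobbin_box, pin_dish, small_spool from where it was at the start of the episode above 0.03 m).
It also fails if it takes over 72 s, if anything falls off the work surface, if the arm or the gripper's body presses on something with over 40 N, if the wrist force passes 120 N, or if a joint passes its speed limit or range.

## Working session

There is one attempt and no reset: what is moved stays moved. The work goes in short steps, Python scripts to look and compute and a tool call to move; the robot and the scene stay as the last step left them, time stands still between calls to the robot, and variables do not carry over. Pictures are saved under pics/ and viewed, about 8 in all and at most 12, crops included, and the job is handed in when it is done.

Besides the shell and the picture viewer there is one more tool, called after "Call:" in YAML: its name, and indented under it one key for each argument. servo_tool: Moves the arm, as the interface text tells. Its arguments: {"type":"object","properties":{"rows":{"type":"array"},"force":{"type":"number"}},"required":["rows"]}

```bash
mkdir -p pics; cat > h.py <<'E'
import numpy as np, cv2
from station import sense, snapshot, sign_off, tip_extent
from scipy.spatial.transform import Rotation as R
def K(s):
    h,w=s["image"].shape[:2]; return h/2/np.tan(np.radians(s["vertical_fov"])/2)
def pts(s):
    """world point per pixel from z_map"""
    f=K(s); h,w=s["z_map"].shape; u,v=np.meshgrid(np.arange(w),np.arange(h)); z=s["z_map"]
    c=np.stack([(u-s["cx"])/f*z,(v-s["cy"])/f*z,z,np.ones_like(z)],-1)
    return (c@np.array(s["cam_to_world"]).T)[...,:3]
def ray(s,u,v):
    f=K(s); T=np.array(s["cam_to_world"]); d=T[:3,:3]@np.array([(u-s["cx"])/f,(v-s["cy"])/f,1]); return T[:3,3],d
def onz(s,u,v,z):
    o,d=ray(s,u,v); return o+d*(z-o[2])/d[2]
def proj(s,p):
    T=np.linalg.inv(np.array(s["cam_to_world"])); c=T[:3,:3]@np.asarray(p)+T[:3,3]; f=K(s); return c[0]/c[2]*f+s["cx"],c[1]/c[2]*f+s["cy"]
E
python3 - <<'E'
from h import *
print(sense(), tip_extent)
for n in("side","top","wrist"):
    s=snapshot(n); cv2.imwrite(f"pics/{n}0.png",s["image"]); np.savez(f"{n}0.npz",**s)
    print(n,K(s),s["cx"],s["cy"],np.round(s["cam_to_world"],3).tolist(),(s["z_map"]>0).mean())
E
```

```text
{'t': 0.0, 'q': array([ 9.72480575e-01,  5.28481917e-01,  1.43391126e+00,  3.51006928e-06,
        1.18139907e+00, -1.78504906e-01]), 'qd': array([ 3.46607406e-04,  8.35176950e-04, -3.62932970e-04, -7.54827137e-04,
       -9.34112075e-05, -1.96670166e-03]), 'tau': array([-2.48795759e-04, -4.42357743e+01, -1.78024811e+01, -2.02948113e-04,
        8.57543957e-03,  2.91234215e-06]), 'tcp_pos': array([0.25451981, 0.57044917, 0.40372068]), 'tool_rot': array([ 2.08367927e-01,  9.78049895e-01, -1.01725821e-03, -4.18013411e-04]), 'force': array([0.5533251 , 0.44048088, 0.53711968]), 'ft_torque': array([ 0.02553064,  0.0324845 , -0.02526193]), 'finger_gap': 1.0006832955062528} 0.1734
side 542.1021063892479 285.88898801182967 208.45932000951012 [[-0.478, -0.646, 0.595, -0.582], [-0.878, 0.361, -0.314, 0.515], [-0.012, -0.673, -0.74, 1.457], [0.0, 0.0, 0.0, 1.0]] 0.9962414965986395
top 514.900294981219 285.8651379375484 203.80174733454749 [[-0.003, -0.992, 0.126, 0.324], [-1.0, 0.004, 0.004, -0.037], [-0.005, -0.126, -0.992, 1.435], [0.0, 0.0, 0.0, 1.0]] 0.996109693877551
wrist 311.8339909560202 284.09682064521337 208.11840442775042 [[0.407, 0.867, 0.288, 0.18], [0.913, -0.385, -0.132, 0.603], [-0.003, 0.317, -0.948, 0.373], [0.0, 0.0, 0.0, 1.0]] 0.9962797619047619
```

View pics/top0.png

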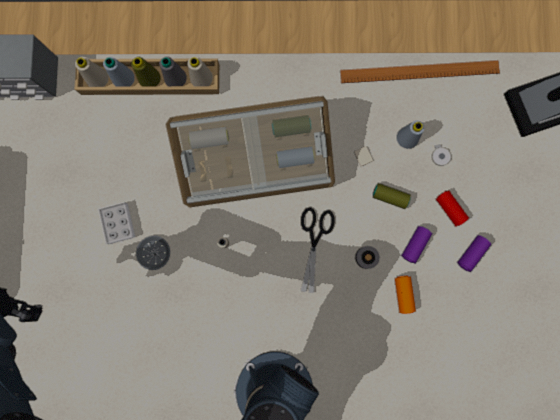

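View pics/side0.png

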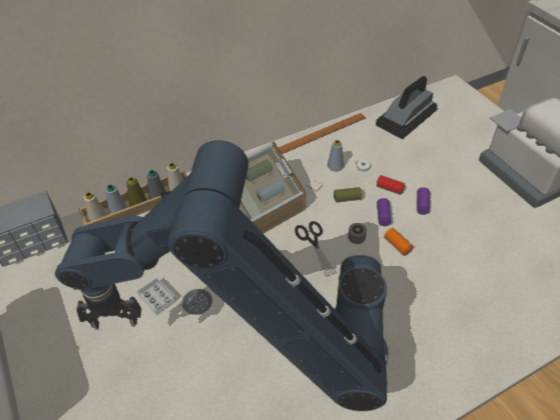

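The top view shows the case at about (250,150). The lower-left place at about (215,175) is empty, so the left door is the one to open. The look-alikes are purple at (417,244) and (474,253), red at (453,208) and orange at (405,295). The olive spool at (392,195) is the only one that isn't an excluded colour, and it matches the stock. I'll confirm it in a crop and measure.

```bash
python3 - <<'E'
from h import *
t=dict(np.load("top0.npz")); s=dict(np.load("side0.npz"))
im=t["image"]
a=cv2.resize(im[90:215,155:345],None,fx=4,fy=4,interpolation=cv2.INTER_CUBIC)[:500]
b=cv2.resize(im[165:225,360:480],(400,200),interpolation=cv2.INTER_CUBIC)
c=np.zeros((500,760,3),np.uint8); c[:,:760]=a[:, :760]
cv2.imwrite("pics/crop1.png",np.vstack([c[:400],np.hstack([b,np.zeros((200,360,3),np.uint8)])]))
P=pts(t)
# olive spool
for n,S,box in(("top",t,(370,415,178,215)),("side",s,(325,370,180,208))):
    x0,x1,y0,y1=box; hsv=cv2.cvtColor(S["image"],cv2.COLOR_BGR2HSV)[y0:y1,x0:x1]
    m=((hsv[...,1]>110)&(hsv[...,0]>18)&(hsv[...,0]<45)).astype(np.uint8)
    cs,_=cv2.findContours(m,0,2); k=max(cs,key=cv2.contourArea); r=cv2.minAreaRect(k); 
    Q=pts(S)[y0:y1,x0:x1][m>0]
    print(n,m.sum(),(r[0][0]+x0,r[0][1]+y0),r[1:],"z max",np.percentile(Q[:,2],98),"mean",Q.mean(0))
    xy=Q[Q[:,2]>.03][:,:2]; rr=cv2.minAreaRect(xy.astype(np.float32)*1000); print(rr)
    u,v=r[0][0]+x0,r[0][1]+y0; print(ray(S,u,v), onz(S,u,v,.046),onz(S,u,v,.023))
# depth rows over case
for v in range(95,210,8): print(v,np.round(P[v,165:340:12,2]*1000).astype(int))
E
```

```text
top 500 (391.94617462158203, 195.7606258392334) ((34.28593826293945, 14.71548080444336), 19.798877716064453) z max 0.05149267312879069 mean [ 0.52135066 -0.31967021  0.04517386]
((453.51397705078125, -187.337890625), (89.87449645996094, 385.9202880859375), 27.65369415283203)
(array([ 0.32415211, -0.03727638,  1.43459641]), array([ 0.14064048, -0.20166006, -0.99108154])) [ 0.52120236 -0.31982067  0.046     ] [ 0.5244662  -0.32450059  0.023     ]
side 93 (347.76999855041504, 191.89000034332275) ((5.374011993408203, 23.05168342590332), 81.8698959350586) z max 0.052293418678977216 mean [ 0.50651425 -0.30882744  0.05773304]
((-9.16668701171875, 106.16696166992188), (82.09690856933594, 1405.5238037109375), 51.126564025878906)
(array([-0.58205286,  0.51526415,  1.4568902 ]), array([ 0.56026808, -0.42544113, -0.72046095])) [ 0.51512908 -0.31788401  0.046     ] [ 0.53301508 -0.33146579  0.023     ]
95 [ 4 -1  2 -6 -2  1  0  4 -2  1 -5  0 -4  1  2]
103 [  2  -2   3   6   5  -2   2   5   2 144 163 179 193 198   2]
111 [  0   1   0   6 144 160 176 191 197 195 191 188 183 137   0]
119 [  2 171 184 194 196 192 180 190 183 179 179 178 176 175  -1]
127 [ -2 182 184 178 180 173 168 177 176 171 175 168 171 162  -6]
135 [  4 112 171 169 167 168 159 168 165 167 157 158 149 188   3]
143 [ -3 130 163 158 154 154 155 155 158 151 150 146 145 168  -5]
151 [  2 138 151 151 143 145 142 146 139 138 136 137 137 144   3]
159 [  3 153 144 142 139 135 129 137 136 129 125 130 126 121  -1]
167 [ -2 141 126 127 122 119 122 127 124 121 115 114 115 106 110]
175 [ -6 131 118 116 115 112 118 101 113 108 107 104 104  98 102]
183 [  5   3 109 102 102 102  95  96 104 100  97  97  99  80  65]
191 [ 9  1 34 97 95 88 88 95 94 70 42 14  2  1  6]
199 [ 0 -2 99 92 83 57 23  2  3 -1 -4  2  7  0 -1]
207 [-1  2  5 -1 -1  5 -1 -5  3  0  1  5  8  3  0]
```

View pics/crop1.png

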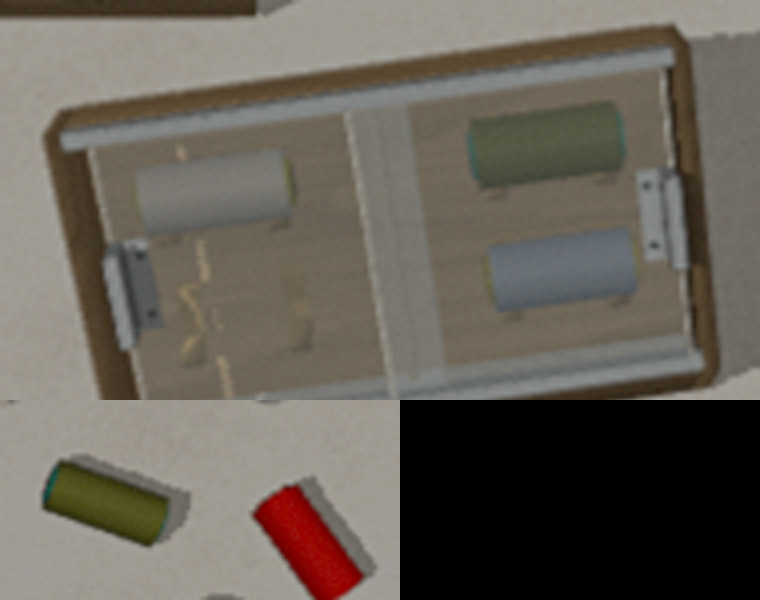

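The crop confirms that the left lower place is empty and that the olive spool at (392,195) is the loose one: olive winding, teal tube ends, same kind as the stock. Next is the case pose.

```bash
cat >> h.py <<'E'
def casefit(s,c0=None):
    """case yaw/centre from the depth outline; returns centre xy, yaw, rim plane"""
    P=pts(s); m=((s["z_map"]>0)&(P[...,2]>.055)&(P[...,2]<.23)&(P[...,0]>.45)&(P[...,0]<.82)&(abs(P[...,1])<.3)).astype(np.uint8)
    n,l,st,ce=cv2.connectedComponentsWithStats(m); k=1+np.argmax(st[1:,4]); Q=P[l==k]
    r=cv2.minAreaRect((Q[:,:2]*1000).astype(np.float32)); return Q,r
E
python3 - <<'E'
from h import *
t=dict(np.load("top0.npz"))
Q,r=casefit(t); print(r)
A=np.c_[Q[:,:2],np.ones(len(Q))]; w=np.ones(len(Q),bool)
for _ in range(8):
    c=np.linalg.lstsq(A[w],Q[w,2],rcond=None)[0]; e=Q[:,2]-A@c; w=abs(e)<.01
print("pane plane slope",np.degrees(np.arctan(np.hypot(*c[:2]))),"dir yaw",np.degrees(np.arctan2(c[1],c[0])),c)
a=r[2]; a=a-90 if a>45 else a; y=np.radians(a)
C=np.array(r[0])/1000; ex=np.array([np.cos(y),np.sin(y)]); ey=np.array([-ex[1],ex[0]])
L=(Q[:,:2]-C)@np.c_[ex,ey]
print("yaw",a,"x pct",np.percentile(L[:,0],[.5,2,98,99.5]),"y pct",np.percentile(L[:,1],[.5,2,98,99.5]))
for sg in(1,-1):
    b=(e*.866>.012)&(sg*L[:,1]>.14)&(abs(L[:,0])<.07); print(sg,b.sum(),L[b].mean(0),Q[b].mean(0),e[b].max(),np.percentile(L[b],[5,95],axis=0))
# spool by top+side centre vertical silhouette: axis dir and base
T=np.array(t["cam_to_world"])
import math
th=math.radians(19.8)
p0,p1=[onz(t,392+k*17*math.cos(th),195.8+k*17*math.sin(th),.046) for k in(-1,1)]
print("spool ends",p0,p1,"len",np.linalg.norm(p1-p0),"yaw",math.degrees(math.atan2(*(p0-p1)[[1,0]])))
E
```

```text
((637.9837646484375, 56.81011962890625), (229.01573181152344, 407.1917724609375), 7.920428276062012)
pane plane slope 29.987777271104303 dir yaw 5.772227993044084 [ 0.5741399   0.05803785 -0.21828493]
yaw 7.920428276062012 x pct [-0.11340216 -0.11234232  0.10155478  0.11027707] y pct [-0.20136614 -0.19518572  0.19458495  0.20059019]
1 160 [-0.02353616  0.17422712] [0.59066404 0.22613195 0.16776691] 0.05117523179958114 [[-0.05477648  0.16658349]
 [ 0.02292106  0.19836708]]
-1 110 [-0.02869018 -0.17935388] [ 0.63428183 -0.12478624  0.170585  ] 0.043605796516571566 [[-0.05366648 -0.18430754]
 [-0.00525167 -0.17500247]]
spool ends [ 0.53710579 -0.27687451  0.046     ] [ 0.50513166 -0.36291805  0.046     ] len 0.09179234590717467 yaw 69.61472383909316
```

Call:
servo_tool:
  rows:
    - [[-240,-117,-96],-16,1]
    - [[-240,-117,-96],-16,1]
    - [[-240,-117,-96],-16,1]
    - [[-483,-234,-96],-32,1]
    - [[-483,-234,-96],-32,1]
    - [[-483,-234,-96],-32,1]
    - [[-483,-234,-96],-32,1]
    - [[-483,-234,-96],-32,1]

```text
t: 0.95
tcp_pos: [0.5019, 0.2764, 0.4826]
tool_rot: [-0.069, 0.998, -0.001, -0.001]
force: [0.7, 0.2, 0.4]
finger_gap: 0.999
```

Call:
servo_tool:
  rows:
    - [[-100,-50,0],0,0]

```text
t: 1.05
tcp_pos: [0.5482, 0.2587, 0.4834]
tool_rot: [-0.068, 0.998, -0.001, -0.001]
force: [1.0, 0.3, 0.4]
finger_gap: 0.861
```

Call:
servo_tool:
  rows:
    - [[-38,-105,-15],0,0]
    - [[-38,-105,-15],0,0]
    - [[-38,-105,-15],0,0]
    - [[-38,-105,-15],0,0]
    - [[-38,-105,-15],0,0]

```text
t: 1.55
tcp_pos: [0.5996, 0.1605, 0.498]
tool_rot: [-0.068, 0.998, -0.0, -0.002]
force: [-0.7, 1.6, -0.3]
finger_gap: 0.499
```

```bash
cat >> h.py <<'E'
def move(target,yaw_x=None):
    """shift in tool mm and turn deg to world TCP target with tool x at world heading yaw_x (deg)"""
    st=sense(); r=R.from_quat(st["tool_rot"]); d=r.inv().apply(np.asarray(target)-st["tcp_pos"])*1000
    X=r.as_matrix()[:,0]; h=np.degrees(np.arctan2(X[1],X[0])); 
    t=0 if yaw_x is None else -((yaw_x-h+180)%360-180)
    print("move",np.round(d,1),"turn",round(t,1),"(heading now",round(h,1),")"); return d,t
E
python3 - <<'E'
from h import *
w=snapshot("wrist"); np.savez("wrist1.npz",**w); cv2.imwrite("pics/wrist1.png",w["image"]); print(sense()["tcp_pos"],sense()["tool_rot"])
E
```

```text
[0.5992287  0.16119902 0.49800492] [-6.90577028e-02  9.97610074e-01 -5.25068878e-04 -2.21340440e-03]
```

View pics/wrist1.png

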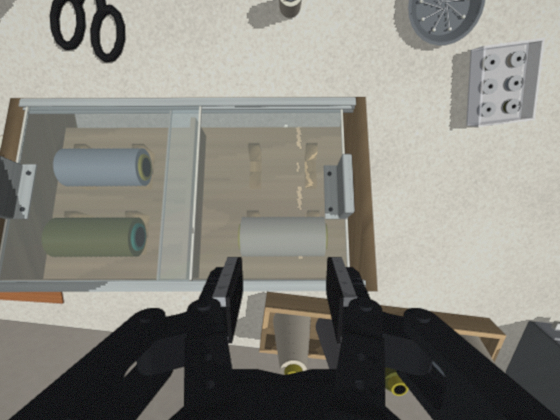

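The wrist view, with image right being the case's +y, shows the left pull at about (346,185), the empty saddles at (254,165) and (311,165), and stock_a at (283,237). The case edges run level with the picture. Next I'll measure the points.

```bash
python3 - <<'E'
from h import *
w=dict(np.load("wrist1.npz")); P=pts(w)
# front rail outer edge: first row from above where z jumps >60mm
us=np.arange(25,355,3); E=[]
for u in us:
    col=P[60:130,u,2]; k=np.argmax(col>.05); E.append(P[60+k+2,u])
E=np.array(E); c=np.polyfit(E[:,1],E[:,0],1); e=E[:,0]-np.polyval(c,E[:,1]); g=abs(e)<.006; c=np.polyfit(E[g,1],E[g,0],1)
yaw=-np.degrees(np.arctan(c[0])); print("yaw from front edge",yaw,"z front",np.median(E[:,2]),g.mean())
# right (+y) wall outer edge
B=[]
for v in range(105,285,4):
    row=P[v,340:400,2]; k=np.where(row>.05)[0].max(); B.append(P[v,340+k-2])
B=np.array(B); c2=np.polyfit(B[:,0],B[:,1],1); print("yaw from side",np.degrees(np.arctan(c2[0])))
y=np.radians(7.9); ex=np.array([np.cos(y),np.sin(y)]); ey=np.array([-ex[1],ex[0]])
print("front edge x'",np.median(E[:,:2]@ex),"left wall y'",np.median(B[:,:2]@ey), "wall z vs x'",np.polyfit(B[:,:2]@ex,B[:,2],1))
C=np.array([np.median(E[:,:2]@ex)+.112, np.median(B[:,:2]@ey)-.203]); C=C[0]*ex+C[1]*ey; print("centre",C)
L=P.copy(); L[...,:2]=np.stack([(P[...,:2]-C)@ex,(P[...,:2]-C)@ey],-1)
n=-.5*L[...,0]+.866*L[...,2]; s=.866*L[...,0]+.5*L[...,2]
def rg(name,v0,v1,u0,u1,f=None):
    m=np.zeros(n.shape,bool); m[v0:v1,u0:u1]=1
    if f is not None: m&=f
    q=L[m]; print(name,m.sum(),"n",np.percentile(n[m],[5,50,95]),"s",np.percentile(s[m],[5,50,95]),"y",np.percentile(q[:,1],[5,50,95]))
rg("wall rim",120,280,352,366)
rg("pane L",120,280,210,235)
rg("pane R",120,280,60,150)
pane=np.median(n[120:280,210:235]); print(pane)
rg("barL",140,225,320,358,n>pane+.015)
rg("barL top",140,225,320,358,n>pane+.030)
rg("barR",150,225,0,40,n>pane+.02)
for v in range(150,225,8): print(v,np.round(n[v,322:362:3]*1000).astype(int),np.round(L[v,322:362:3,1]*1000).astype(int))
# stock_a, bar
np.set_printoptions(suppress=True)
b=(n>pane+.03); m=np.zeros(b.shape,bool); m[140:225,320:358]=1; print("bar world",P[m&b].mean(0))
E
```

```text
yaw from front edge 7.498130180614186 z front 0.09248001166403583 0.43636363636363634
yaw from side 19.0373934543424
front edge x' 0.5285156832397014 left wall y' 0.16607471880487898 wall z vs x' [-0.08988204  0.18426807]
centre [0.63951202 0.05146055]
wall rim 2240 n [0.09280081 0.13131861 0.16488674] s [-0.01915831  0.06513788  0.14153313] y [0.17811579 0.19385416 0.19960875]
pane L 4000 n [0.12664348 0.12785873 0.31301428] s [-0.02089244  0.0641155   0.14159126] y [0.0316692  0.04559621 0.08649064]
pane R 14400 n [0.13247655 0.13364934 0.13485234] s [-0.01805937  0.06555976  0.14102782] y [-0.12493475 -0.07956275 -0.03544793]
0.12785873463018152
barL 838 n [0.14668232 0.16432696 0.16603912] s [0.02966205 0.05857961 0.08480679] y [0.16983529 0.17284275 0.17889531]
barL top 664 n [0.16063225 0.16462746 0.16624329] s [0.02952648 0.05754507 0.08421805] y [0.16990348 0.1739374  0.17903666]
barR 524 n [0.14850273 0.15308377 0.16148509] s [0.02903443 0.04949449 0.08282998] y [-0.17317504 -0.17219326 -0.17093737]
150 [128 127 129 127 127 128 128 128  73  90 108 123 136 135] [155 159 162 1
[... 468 characters left out ...]
54 157 161 164 167 170 170 170 173 176 179 194 193 195]
190 [128 131 131 129 130 131 149 163 165 165 165 112 126 135] [154 157 160 164 167 170 170 170 173 175 178 194 194 195]
198 [128 129 129 130 130 129 146 161 164 165 164 110 124 137] [154 157 160 163 166 170 170 170 172 175 178 194 194 194]
206 [128 131 129 129 130 131 144 160 165 164 165 109 122 137] [153 156 160 163 166 169 170 170 172 175 178 194 194 194]
214 [128 131 131 131 129 129 141 154 156 156  91 107 122 135] [153 156 159 163 166 169 170 171 173 176 194 194 194 194]
222 [128 127 128 127 128 127 128 128 129  72  88 105 118 131] [153 156 160 163 166 169 172 175 179 194 194 194 194 194]
bar world [0.58122116 0.21775466 0.17772792]
```

```bash
python3 -c "
from h import *
move([.5862,.2207,.326],187.9)"
```

```text
move [  3.9  60.9 172. ] turn 0.0 (heading now -172.1 )
```

Call:
servo_tool:
  rows:
    - [[4,61,80],0,0]
    - [[4,61,80],0,0]
    - [[4,61,100],0,0]
    - [[4,61,130],0,0]
    - [[4,61,150],0,0]
    - [[4,61,172],0,0]
    - [[4,61,172],0,0]
    - [[4,61,172],0,0]

```text
t: 2.4
tcp_pos: [0.5853, 0.2223, 0.326]
tool_rot: [-0.07, 0.998, -0.0, -0.003]
force: [-0.2, -0.1, 0.8]
finger_gap: 0.502
```

```bash
python3 -c "
from h import *
move([.5862,.2207,.326],187.9); w=snapshot('wrist'); cv2.imwrite('pics/w2.png',w['image'])"
```

```text
move [-0.6 -1.7  0. ] turn 0.1 (heading now -172.0 )
```

View pics/w2.png

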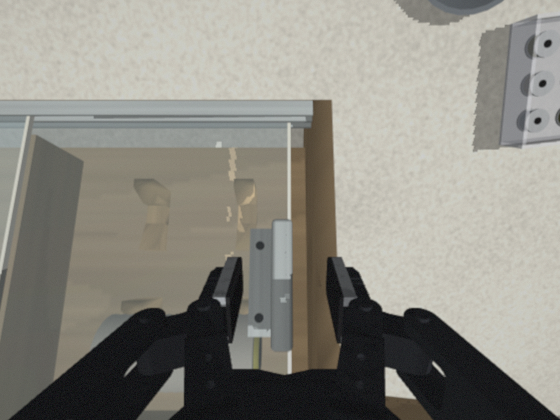

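The bar at (282,285) sits centred between the fingers at (240/330), so I'll grip it.

Call:
servo_tool:
  rows:
    - [[0,-1,0],0,-1]
    - [[0,-1,0],0,-1]
    - [[0,-1,0],0,-1]
    - [[0,-1,0],0,-1]
    - [[0,-1,0],0,-1]
    - [[0,-1,0],0,-1]
  force: 25

```text
t: 3.05
tcp_pos: [0.5863, 0.2212, 0.3284]
tool_rot: [-0.07, 0.998, 0.0, -0.0]
force: [-0.6, 0.9, 6.3]
finger_gap: 0.111
```

Call:
servo_tool:
  rows:
    - [[0,-8,0],0,-1]
    - [[0,-25,0],0,-1]
    - [[0,-45,0],0,-1]
    - [[0,-65,0],0,-1]
    - [[0,-85,0],0,-1]
    - [[0,-105,0],0,-1]
    - [[0,-120,0],0,-1]
    - [[0,-120,0],0,-1]

```text
t: 3.85
tcp_pos: [0.6035, 0.0993, 0.3285]
tool_rot: [-0.069, 0.998, -0.001, -0.0]
force: [-0.2, -1.1, 0.0]
finger_gap: 0.111
```

Call:
servo_tool:
  rows:
    - [[0,-15,0],0,-1]
    - [[0,-28,0],0,-1]
    - [[0,-33,0],0,-1]
    - [[0,-33,0],0,-1]

```text
t: 4.25
tcp_pos: [0.6065, 0.0759, 0.3285]
tool_rot: [-0.067, 0.998, 0.011, -0.001]
force: [0.6, 39.1, 2.3]
finger_gap: 0.109
```

Call:
servo_tool:
  rows:
    - [[0,3,0],0,-1]
    - [[0,3,0],0,-1]

```text
t: 4.45
tcp_pos: [0.606, 0.0802, 0.3285]
tool_rot: [-0.068, 0.998, 0.011, -0.001]
force: [1.2, 0.8, 0.1]
finger_gap: 0.11
```

```bash
python3 -c "
from h import *
print(sense()['tcp_pos'],sense()['force'])
w=snapshot('wrist'); np.savez('w3.npz',**w); t=snapshot('top'); np.savez('t3.npz',**t)
cv2.imwrite('pics/w3.png',np.hstack([cv2.resize(w['image'],(400,300)),cv2.resize(t['image'][90:220,150:345],(400,300))]))"
```

```text
[0.60596568 0.08023356 0.32848581] [1.19309272 0.75143434 0.14860798]
```

View pics/w3.png

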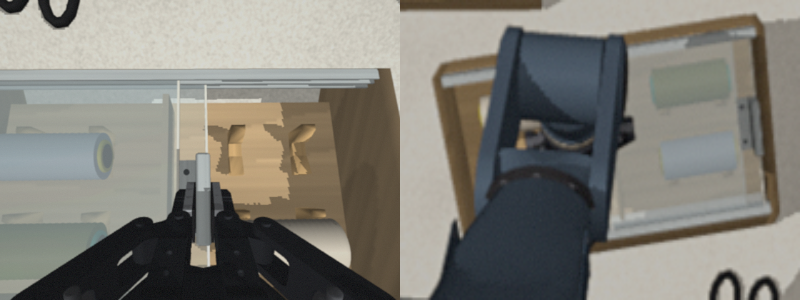

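```bash
python3 - <<'E'
from h import *
y=np.radians(7.9); ex=np.array([np.cos(y),np.sin(y)]); ey=np.array([-ex[1],ex[0]]); C=np.array([.6395,.0515])
def loc(P):
    L=P.copy(); L[...,:2]=np.stack([(P[...,:2]-C)@ex,(P[...,:2]-C)@ey],-1); return L,-.5*L[...,0]+.866*L[...,2],.866*L[...,0]+.5*L[...,2]
for f in("top0.npz","t3.npz"):
    t=dict(np.load(f)); L,n,s=loc(pts(t)); m=(n>.15)&(n<.175)&(L[...,1]<-.15)&(L[...,1]>-.21)&(abs(s-.057)<.04); v,u=np.where(m); print(f,m.sum(),L[m].mean(0),u.mean(),v.mean())
a,b=[dict(np.load(f))["image"][90:215,290:345].astype(int) for f in("top0.npz","t3.npz")]; print("diff right edge",np.abs(a-b)[...,:].mean())
w=dict(np.load("w3.npz")); L,n,s=loc(pts(w))
for v in (110,120,130,150): 
    r=[(u,round(L[v,u,1]*1000),round(n[v,u]*1000)) for u in range(180,480,10)]; print(v,r)
E
```

```text
top0.npz 105 [-0.02976332 -0.17409506  0.17112625] 322.8952380952381 144.4857142857143
t3.npz 108 [-0.02983429 -0.17392392  0.17078161] 322.8240740740741 144.55555555555554
diff right edge 29.018666666666668
110 [(180, -27, 136), (190, -21, 136), (200, -15, 135), (210, -8, 135), (220, -2, 137), (230, 4, 137), (240, 10, 136), (250, 16, 136), (260, 23, 137), (270, 29, 136), (280, 35, 137), (290, 41, 137), (300, 47, 136), (310, 54, 136), (320, 60, 138), (330, 66, 137), (340, 72, 136), (350, 78, 137), (360, 85, 135), (370, 91, 137), (380, 97, 136), (390, 104, 136), (400, 109, 137), (410, 116, 137), (420, 123, 136), (430, 129, 136), (440, 135, 137), (450, 141, 137), (460, 148, 136), (470, 154, 137)]
120 [(180, -27, 133), (190, -21, 134), (200, -15, 134), (210, -8, 134), (220, -2, 134), (230, 4, 135), (240, 10, 133), (250, 16, 135), (260, 22, 128), (270, 29, 128), (280, 35, 128), (290, 42, 123), (300, 48, 122), (310, 55, 123), (320, 62, 123), (330, 68, 122), (340, 75, 123), (350, 82, 122), (360, 88, 123), (370, 95, 122), (380, 102, 122), (390, 109, 122), (400, 115, 124), (410, 122, 123), (
[... 361 characters left out ...]
40, 92, 45), (350, 101, 43), (360, 110, 44), (370, 120, 43), (380, 129, 45), (390, 139, 43), (400, 148, 43), (410, 158, 44), (420, 167, 44), (430, 177, 43), (440, 186, 44), (450, 194, 47), (460, 194, 62), (470, 193, 76)]
150 [(180, -26, 134), (190, -20, 134), (200, -14, 134), (210, -8, 133), (220, -2, 134), (230, 4, 134), (240, 10, 133), (250, 17, 134), (260, 22, 128), (270, 29, 128), (280, 35, 129), (290, 44, 61), (300, 53, 62), (310, 61, 61), (320, 70, 60), (330, 78, 61), (340, 87, 61), (350, 96, 61), (360, 104, 61), (370, 113, 60), (380, 122, 61), (390, 131, 61), (400, 139, 61), (410, 148, 61), (420, 157, 61), (430, 165, 61), (440, 174, 61), (450, 183, 61), (460, 191, 61), (470, 193, 72)]
```

Door right hasn't moved. The left pane's edge is at y'≈39 mm, so the left door is about 151 mm open. I'll release, rise and measure the saddles.

Call:
servo_tool:
  rows:
    - [[0,0,0],0,0]
    - [[0,0,0],0,0]
    - [[0,0,0],0,0]
    - [[0,0,-30],0,0]
    - [[0,0,-70],0,0]
    - [[0,40,-120],0,0]
    - [[0,70,-150],0,0]
    - [[0,70,-150],0,0]

```text
t: 5.35
tcp_pos: [0.5975, 0.147, 0.4859]
tool_rot: [-0.068, 0.998, 0.011, 0.005]
force: [-0.1, 0.2, -0.2]
finger_gap: 0.505
```

Call:
servo_tool:
  rows:
    - [[10,0,0],0,0]
    - [[10,0,0],0,0]

```text
t: 5.55
tcp_pos: [0.5862, 0.1452, 0.4853]
tool_rot: [-0.068, 0.998, 0.011, 0.003]
force: [0.1, -0.1, 0.6]
finger_gap: 0.5
```

```bash
cat >> h.py <<'E'
yw=np.radians(7.9); ex=np.array([np.cos(yw),np.sin(yw)]); ey=np.array([-ex[1],ex[0]]); C=np.array([.6395,.0515])
def loc(P):
    L=P.copy(); L[...,:2]=np.stack([(P[...,:2]-C)@ex,(P[...,:2]-C)@ey],-1); return L,-.5*L[...,0]+.866*L[...,2],.866*L[...,0]+.5*L[...,2]
def wld(s,y,n):
    x=.866*s-.5*n; z=.5*s+.866*n; return np.r_[C+x*ex+y*ey,z]
E
python3 - <<'E'
from h import *
print(sense()["tcp_pos"],sense()["tool_rot"])
w=snapshot("wrist"); np.savez("w4.npz",**w); L,n,s=loc(pts(w)); cv2.imwrite("pics/w4.png",w["image"])
Y=L[...,1]
m=(n>.066)&(n<.12)&(Y>.05)&(Y<.17)&(s>-.03)&(s<.06)
k,l,st,ce=cv2.connectedComponentsWithStats(m.astype(np.uint8))
for i in range(1,k):
    if st[i,4]>40: q=l==i; print(st[i],"y",np.percentile(Y[q],[3,50,97]),"s",np.percentile(s[q],[3,97]),"n",np.percentile(n[q],[5,97]))
# profile of saddle tops along s
for y0 in(.066,.072,.078,.138,.144,.150):
    r=[]
    for s0 in np.arange(-.03,.10,.008):
        q=(abs(Y-y0)<.003)&(abs(s-s0)<.004); r.append(round(np.median(n[q])*1000) if q.sum() else -1)
    print(y0,r)
# stock_a: crest line
q=(Y>.06)&(Y<.16)&(s>.06)&(s<.14)&(n>.08)&(n<.13); print("stock_a n max",np.percentile(n[q],98),"s at crest",np.median(s[q&(n>np.percentile(n[q],85))]),"y",np.percentile(Y[q],[1,99]))
for v in(120,200,260): q=(n[v]>.12)&(n[v]<.1315); print("pane",Y[v][q].max() if q.any() else None)
E
```

```text
[0.58616138 0.1451908  0.48526116] [-0.06829072  0.99759635  0.0112289   0.00343598]
[251 153  13  46 542] y [0.06815711 0.07514257 0.08157918] s [-0.01440925  0.03361881] n [0.0694835  0.09645855]
[308 153  14  45 542] y [0.13954095 0.14600939 0.1531448 ] s [-0.01428164  0.03332017] n [0.06984893 0.09681002]
0.066 [61, 61, 61, 72, 62, 61, 61, 62, 61, 61, 61, 61, 61, 95, 110, 117, 119]
0.072 [61, -1, 96, 88, 71, 70, 73, 76, 68, 61, 61, 61, 62, 96, 110, 117, 119]
0.078 [61, 60, 96, 87, 71, 71, 73, 76, 69, 60, 61, 61, 61, 96, 111, 117, 119]
0.138 [61, 61, 62, 69, 62, 62, 61, 62, 61, 61, 61, 61, 61, 84, 111, 117, 119]
0.144 [61, 62, 96, 88, 71, 71, 73, 76, 65, 61, 61, 61, 62, 96, 111, 117, 119]
0.15 [61, -1, 96, 88, 71, 71, 74, 77, 70, 61, 61, 61, 79, 96, 110, 117, 120]
stock_a n max 0.12019845121082742 s at crest 0.10027367588122829 y [0.06225179 0.15690166]
pane 0.1931506946508273
pane 0.19388285862135762
pane 0.193729287284252
```

View pics/w4.png

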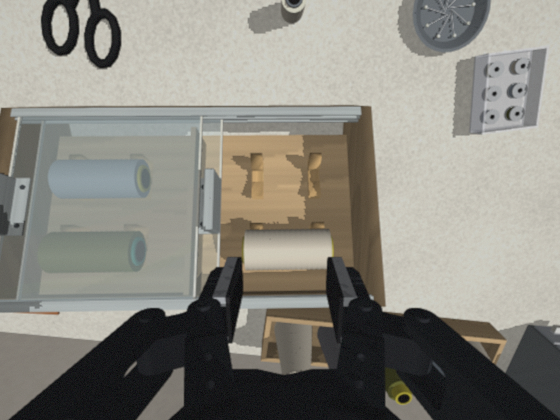

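The picture shows the empty saddles clear at (257,175) and (314,172). They lie 71 mm apart, against 72 given, so the cradle is at y'≈110 mm, s≈15.5, n≈97. Next I'll fetch the spool.

```bash
python3 -c "
from h import *
print(wld(.0155,.110,.0968), sense()['q'])
move([.52,-.32,.40],69.6)"
```

```text
[0.58973605 0.15564864 0.0915788 ] [ 0.05267065  0.41886565  1.39081418  0.02317202  1.32614521 -1.65970549]
move [ 129.7 -453.3   73.6] turn 118.2 (heading now -172.2 )
```

Call:
servo_tool:
  rows:
    - [[130,-453,0],118,1]
    - [[130,-453,0],118,1]
    - [[130,-453,0],118,1]
    - [[130,-453,0],118,1]
    - [[130,-453,0],118,1]
    - [[130,-453,0],118,1]
    - [[130,-453,0],118,1]
    - [[130,-453,0],118,1]

```text
t: 6.4
tcp_pos: [0.5283, -0.2529, 0.4735]
tool_rot: [0.51, 0.86, 0.011, -0.005]
force: [1.6, -0.4, 1.1]
finger_gap: 1.001
```

```bash
python3 -c "
from h import *
move([.52,-.32,.40],69.6)"
```

```text
move [-56.3 -40.4  71.8] turn 49.0 (heading now 118.6 )
```

Call:
servo_tool:
  rows:
    - [[-56,-40,40],49,1]
    - [[-56,-40,72],49,1]
    - [[-56,-40,72],49,1]
    - [[-56,-40,72],49,1]
    - [[-56,-40,72],49,1]
    - [[-56,-40,72],49,1]
    - [[-56,-40,72],49,1]
    - [[-56,-40,72],49,1]

```text
t: 7.2
tcp_pos: [0.5195, -0.3201, 0.3985]
tool_rot: [0.821, 0.571, 0.008, -0.01]
force: [0.8, -0.1, 0.8]
finger_gap: 1.0
```

```bash
python3 - <<'E'
from h import *
print(sense()["tcp_pos"],sense()["tool_rot"])
w=snapshot("wrist"); np.savez("w5.npz",**w); P=pts(w); cv2.imwrite("pics/w5.png",w["image"])
hsv=cv2.cvtColor(w["image"],cv2.COLOR_BGR2HSV)
m=((hsv[...,1]>110)&(hsv[...,0]>18)&(hsv[...,0]<45)&(abs(P[...,0]-.52)<.1)&(abs(P[...,1]+.32)<.1)&(P[...,2]>.015)&(P[...,2]<.06))
m=m.astype(np.uint8); k,l,st,ce=cv2.connectedComponentsWithStats(m); i=1+np.argmax(st[1:,4]); q=l==i; print(st[i])
Q=P[q]; top=Q[Q[:,2]>np.percentile(Q[:,2],60)]
print("zmax",np.percentile(Q[:,2],99))
c=Q[Q[:,2]>.036]; r=cv2.minAreaRect((c[:,:2]*1000).astype(np.float32)); print(r)
u,s_,vt=np.linalg.svd(c[:,:2]-c[:,:2].mean(0),full_matrices=False); d=vt[0]; print("axis yaw",np.degrees(np.arctan2(d[1],d[0])),c[:,:2].mean(0))
E
```

```text
[ 0.51951339 -0.32005598  0.39845241] [ 0.82068296  0.57123703  0.00779753 -0.01034082]
[ 273  148   39   86 2831]
zmax 0.04723431812875861
((525.1671752929688, -323.5436096191406), (92.29956817626953, 38.88345718383789), 70.15571594238281)
axis yaw -109.77463374661951 [ 0.5264654  -0.31990521]
```

View pics/w5.png

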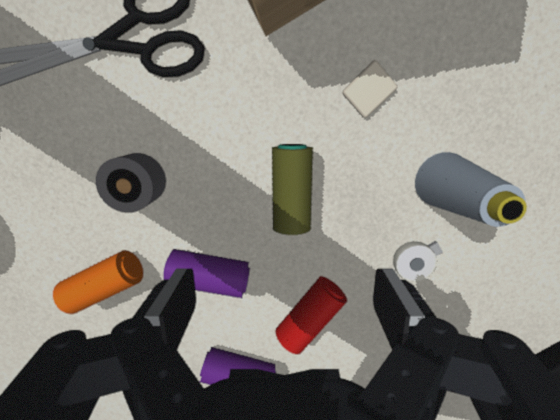

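The olive spool is at (292,188), its top at z 47 mm and its length 92 mm, both as expected. There is clear room on both sides, with red at (312,315) and chalk at (370,90) out of the way.

```bash
cat >> h.py <<'E'
def gmove(G,yaw_x=None,l=.150):
    z=R.from_quat(sense()["tool_rot"]).as_matrix()[:,2]; print("zaxis",z.round(4)); return move(np.asarray(G)-l*z,yaw_x)
E
python3 -c "
from h import *
gmove([.5245,-.3228,.028],70.2)"
```

```text
zaxis [ 0.0015  0.0254 -0.9997]
move [-10.1   8.3 220.6] turn -0.5 (heading now 69.7 )
```

Call:
servo_tool:
  rows:
    - [[-10,8,40],-0.5,1]
    - [[-10,8,80],-0.5,1]
    - [[-10,8,120],-0.5,1]
    - [[-10,8,150],-0.5,1]
    - [[-10,8,180],-0.5,1]
    - [[-10,8,205],-0.5,1]
    - [[-10,8,220],-0.5,1]
    - [[-10,8,220],-0.5,1]

```text
t: 8.05
tcp_pos: [0.5233, -0.326, 0.1764]
tool_rot: [0.818, 0.575, 0.007, -0.012]
force: [-0.3, 0.4, 0.5]
finger_gap: 0.997
```

Call:
servo_tool:
  rows:
    - [[0,0,0],0,-1]
    - [[0,0,0],0,-1]
    - [[0,0,0],0,-1]
    - [[0,0,0],0,-1]
    - [[0,0,0],0,-1]
    - [[0,0,0],0,-1]
  force: 35

```text
t: 8.65
tcp_pos: [0.5238, -0.3264, 0.1779]
tool_rot: [0.818, 0.575, 0.008, -0.011]
force: [-0.1, -0.1, 6.2]
finger_gap: 0.529
```

```bash
python3 -c "
from h import *
gmove([.5245,-.3228,.028],70.2);print(sense()['force'],sense()['finger_gap'])"
```

```text
zaxis [ 1.000e-04  2.670e-02 -9.996e-01]
move [-0.2  0.8 -0.1] turn 0.0 (heading now 70.2 )
[-0.1076558  -0.13919818  6.19988014] 0.5285014568008294
```

Call:
servo_tool:
  rows:
    - [[0,0,-15],0,-1]
    - [[0,0,-50],0,-1]
    - [[0,0,-95],0,-1]
    - [[0,0,-140],0,-1]
    - [[0,0,-185],0,-1]
    - [[0,0,-225],0,-1]
    - [[0,0,-240],0,-1]
    - [[0,0,-240],0,-1]

```text
t: 9.45
tcp_pos: [0.5239, -0.3329, 0.4221]
tool_rot: [0.818, 0.575, 0.009, -0.007]
force: [0.0, 0.0, -1.5]
finger_gap: 0.526
```

```bash
cat >> h.py <<'E'
def held(w):
    """held spool: centre, axis, from olive points of the wrist depth"""
    P=pts(w); hsv=cv2.cvtColor(w["image"],cv2.COLOR_BGR2HSV); st=sense(); T=st["tcp_pos"]; r=R.from_quat(st["tool_rot"])
    q=r.inv().apply((P-T).reshape(-1,3)).reshape(P.shape)
    m=(hsv[...,1]>90)&(hsv[...,0]>18)&(hsv[...,0]<48)&(w["z_map"]>0)&(abs(q[...,0])<.08)&(abs(q[...,1])<.035)&(q[...,2]>.11)&(q[...,2]<.20)
    return q[m],m
E
python3 - <<'E'
from h import *
w=snapshot("wrist"); np.savez("w6.npz",**w); cv2.imwrite("pics/w6.png",w["image"])
q,m=held(w); print(len(q),np.percentile(q,[1,5,50,95,99],axis=0).round(4)); v,u=np.where(m); print(u.min(),u.max(),v.min(),v.max())
# crest z vs x
for x0 in np.arange(-.05,.06,.01):
    k=abs(q[:,0]-x0)<.003
    if k.sum()>5: print(round(x0,3),k.sum(),"min z",np.percentile(q[k,2],3).round(4),"y",np.percentile(q[k,1],[2,98]).round(4))
print(sense()["finger_gap"],sense()["force"],sense()["tcp_pos"])
E
```

```text
16830 [[-0.0277 -0.0188  0.1285]
 [-0.0223 -0.0166  0.1292]
 [ 0.0158  0.0018  0.1322]
 [ 0.045   0.0203  0.1422]
 [ 0.0456  0.0225  0.1509]]
231 338 185 374
-0.03 171 min z 0.1338 y [-0.0188  0.022 ]
-0.02 1062 min z 0.1284 y [-0.0178  0.0213]
-0.01 1158 min z 0.1286 y [-0.0184  0.0219]
0.0 1218 min z 0.1288 y [-0.0183  0.022 ]
0.01 1319 min z 0.1291 y [-0.0182  0.0222]
0.02 1405 min z 0.1294 y [-0.0177  0.0217]
0.03 1514 min z 0.1296 y [-0.0178  0.0216]
0.04 1625 min z 0.1298 y [-0.0177  0.0214]
0.5254725087130571 [-0.3595621  -0.46303172 -1.35925249] [ 0.52348465 -0.33248331  0.41952375]
```

View pics/w6.png

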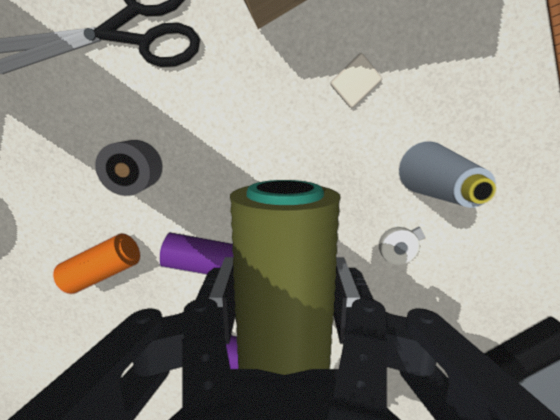

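The spool is held level, its middle at tool (-1.5, 1, 152.5) mm, and the picture shows its end at (285,190). Now I'll carry it over the cradle.

```bash
cat >> h.py <<'E'
def hmove(G,yaw_x,off=(-.0015,.001,.1525)):
    r=R.from_quat(sense()["tool_rot"]); X=r.as_matrix()[:,0]; h=np.degrees(np.arctan2(X[1],X[0]))
    r2=R.from_euler('z',yaw_x-h,degrees=True)*r; return move(np.asarray(G)-r2.apply(off),yaw_x)
E
python3 -c "
from h import *
hmove([.5897,.1556,.28],97.9)"
```

```text
move [ 479.9 -101.9   -0.8] turn -27.7 (heading now 70.2 )
```

Call:
servo_tool:
  rows:
    - [[30,-7,-15],-5,-1]
    - [[75,-16,-15],-8,-1]
    - [[120,-26,-15],-12,-1]
    - [[165,-36,-15],-16,-1]
    - [[210,-46,-15],-20,-1]
    - [[255,-55,-15],-24,-1]
    - [[300,-64,-15],-28,-1]
    - [[345,-73,-15],-28,-1]

```text
t: 10.3
tcp_pos: [0.5707, 0.0183, 0.4411]
tool_rot: [0.654, 0.756, 0.009, -0.009]
force: [0.4, 0.2, -1.3]
finger_gap: 0.525
```

```bash
python3 -c "
from h import *
hmove([.5897,.1556,.22],97.9);print(sense()['finger_gap'])"
```

```text
move [128.9  37.3  71.9] turn 0.4 (heading now 98.3 )
0.5250943981467426
```

Call:
servo_tool:
  rows:
    - [[35,10,0],0,-1]
    - [[75,20,0],0.4,-1]
    - [[110,32,0],0.4,-1]
    - [[129,37,15],0.4,-1]
    - [[129,37,45],0.4,-1]
    - [[129,37,72],0.4,-1]
    - [[129,37,72],0.4,-1]
    - [[129,37,72],0.4,-1]

```text
t: 11.1
tcp_pos: [0.5881, 0.153, 0.3709]
tool_rot: [0.657, 0.754, 0.007, -0.011]
force: [0.4, -1.0, -0.9]
finger_gap: 0.529
```

```bash
python3 - <<'E'
from h import *
hmove([.5897,.1556,.0936],97.9)
w=snapshot("wrist"); np.savez("w7.npz",**w)
q,m=held(w); print(len(q),"front end x",np.percentile(q[:,0],99),"crest",np.percentile(q[:,2],3),"y",np.percentile(q[:,1],[1,99]))
L,n,s=loc(pts(w)); Y=L[...,1]
for y0 in(.139,.144,.146,.150,.153):
    r=[]
    for s0 in np.arange(-.03,.06,.008):
        k=(abs(Y-y0)<.0025)&(abs(s-s0)<.004)&(n<.11); r.append(round(np.median(n[k])*1000) if k.sum() else -1)
    print(y0,r)
k=(n>.066)&(n<.1)&(Y>.125)&(Y<.175)&(s>-.02)&(s<.04); print("saddle +y:",np.percentile(Y[k],[3,50,97]) if k.any() else None)
k=(n>.09)&(n<.12)&(s>.07)&(s<.13)&(Y>.1)&(Y<.175); print("stock_a end",np.percentile(Y[k],99),"nmax",np.percentile(n[k],98))
E
```

```text
move [ -3.3   1.8 124.8] turn -0.0 (heading now 97.9 )
16986 front end x 0.04593847564090046 crest 0.13300156190434057 y [-0.02142174  0.02037486]
0.139 [-1, -1, 96, 87, 71, 70, 73, 76, 62, 61, 61, 61]
0.144 [-1, -1, 96, 88, 71, 71, 73, 76, 68, 61, 61, 61]
0.146 [-1, -1, 96, 88, 71, 71, 73, 76, 68, 61, 61, 61]
0.15 [61, 61, 96, 88, 71, 71, 73, 76, 68, 61, 61, 61]
0.153 [61, 61, 77, 81, 68, 64, 65, 66, 63, 61, 61, 61]
saddle +y: [0.13918699 0.14656826 0.15283931]
stock_a end 0.1603291073192371 nmax 0.11978930851201931
```

```bash
python3 - <<'E'
from h import *
w=dict(np.load("w7.npz")); q,m=held(w)
for x0 in np.arange(-.03,.055,.01):
    k=abs(q[:,0]-x0)<.003
    if k.sum()>5:
        z=q[k,2]; y=q[k,1]; A=np.c_[2*y,2*z,np.ones(len(y))]; c=np.linalg.lstsq(A,y*y+z*z,rcond=None)[0]
        print(round(x0,3),k.sum(),np.percentile(z,3).round(4),"circle y,z",c[:2].round(4),"r",np.sqrt(c[2]+c[0]**2+c[1]**2).round(4))
E
```

```text
-0.03 158 0.1382 circle y,z [-0.0006  0.1557] r 0.0228
-0.02 1058 0.1324 circle y,z [-0.0006  0.1552] r 0.0224
-0.01 1148 0.1328 circle y,z [-0.0006  0.1556] r 0.0225
0.0 1232 0.1329 circle y,z [-0.0005  0.1557] r 0.0223
0.01 1331 0.1332 circle y,z [-0.0005  0.1561] r 0.0224
0.02 1415 0.1333 circle y,z [-0.0004  0.1562] r 0.0223
0.03 1521 0.1336 circle y,z [-0.0004  0.1564] r 0.0223
0.04 1633 0.1339 circle y,z [-0.0004  0.1567] r 0.0223
```

```bash
python3 -c "
from h import *
hmove([.5897,.1556,.0926],97.9,(-.0012,-.0005,.1555))"
```

```text
move [ -3.5   1.8 124.2] turn -0.0 (heading now 97.9 )
```

Call:
servo_tool:
  rows:
    - [[-3,2,20],0,-1]
    - [[-3,2,45],0,-1]
    - [[-3,2,65],0,-1]
    - [[-3,2,82],0,-1]
    - [[-3,2,95],0,-1]
    - [[-3,2,105],0,-1]
    - [[-3,2,112],0,-1]
    - [[-3,2,112],0,-1]

```text
t: 11.95
tcp_pos: [0.5878, 0.1531, 0.26]
tool_rot: [0.657, 0.754, 0.005, -0.013]
force: [-8.0, -1.0, 2.0]
finger_gap: 0.524
```

```bash
python3 -c "
from h import *
hmove([.5897,.1556,.0926],97.9,(-.0012,-.0005,.1555));print(sense()['force'])"
```

```text
move [-1.   4.2 11.9] turn -0.0 (heading now 97.9 )
[-8.0190136  -1.0317246   1.96919789]
```

Something pushes back with 8 N in -x, so the up-slope finger's knuckle is probably touching stock_a. I'll back off and measure the finger's shape.

Call:
servo_tool:
  rows:
    - [[0,0,-10],0,-1]
    - [[0,0,-25],0,-1]
    - [[0,0,-40],0,-1]
    - [[0,0,-40],0,-1]

```text
t: 12.35
tcp_pos: [0.59, 0.1521, 0.3035]
tool_rot: [0.657, 0.754, 0.008, -0.01]
force: [0.1, 0.2, -1.2]
finger_gap: 0.525
```

```bash
python3 - <<'E'
from h import *
st=sense(); print(st["tcp_pos"],st["force"],st["finger_gap"])
w=snapshot("wrist"); np.savez("w8.npz",**w); P=pts(w)
q,m=held(w); k=(q[:,0]>0)
z=q[k,2]; y=q[k,1]; A=np.c_[2*y,2*z,np.ones(len(y))]; c=np.linalg.lstsq(A,y*y+z*z,rcond=None)[0]; print("held y,z",c[:2],"end x",np.percentile(q[:,0],99))
r=R.from_quat(st["tool_rot"]); T=r.inv().apply((P-st["tcp_pos"]).reshape(-1,3))
for z0 in np.arange(.07,.185,.008):
    k=(abs(T[:,2]-z0)<.004)&(abs(T[:,0])<.03)&(abs(T[:,1])<.09)
    a=T[k,1]
    print(round(z0,3),k.sum(),"y range",np.percentile(a,[.5,99.5]).round(3) if k.sum()>5 else "", np.histogram(a,bins=np.arange(-.09,.091,.01))[0])
L,n,s=loc(P); Y=L[...,1]
k=(n>.085)&(n<.13)&(s>.06)&(s<.15)&(Y>.04)&(Y<.175); print(k.sum())
o=cv2.inRange(w["image"],(0,0,0),(60,60,60))
k&=(o==0)
A=np.c_[2*s[k],2*n[k],np.ones(k.sum())]; c=np.linalg.lstsq(A,s[k]**2+n[k]**2,rcond=None)[0]; print("stock_a s,n",c[:2],"r",np.sqrt(c[2]+c[0]**2+c[1]**2),"y",np.percentile(Y[k],[1,99]))
w=dict(np.load("w4.npz")); P=pts(w); L,n,s=loc(P); Y=L[...,1]
k=(n>.095)&(n<.13)&(s>.06)&(s<.13)&(Y>.065)&(Y<.155)&(cv2.inRange(w["image"],(0,0,0),(60,60,60))==0)
A=np.c_[2*s[k],2*n[k],np.ones(k.sum())]; c=np.linalg.lstsq(A,s[k]**2+n[k]**2,rcond=None)[0]; print("before: s,n",c[:2],"r",np.sqrt(c[2]+c[0]**2+c[1]**2))
E
```

```text
[0.59004053 0.1520768  0.30354527] [ 0.06589924  0.17807102 -1.21079073] 0.5253249065811563
held y,z [0.00163332 0.15218617] end x 0.045743028840560626
0.07 0 y range  [0 0 0 0 0 0 0 0 0 0 0 0 0 0 0 0 0 0]
0.078 1363 y range [-0.022  0.023] [  0   0   0   0   0   0  67 541  73   5 572 105   0   0   0   0   0   0]
0.086 8113 y range [-0.063  0.064] [   0    0  318 1166  116    0  510 1054  862  855  996  659    0    6
 1147  424    0    0]
0.094 9338 y range [-0.061  0.062] [   0    0  126 1008 1209    0  537  876  864  858  871  644    0  741
 1369  235    0    0]
0.102 6005 y range [-0.059  0.06 ] [   0    0    1  670 1161    0  581  412  176  149  356  665    3 1041
  758   32    0    0]
0.11 4444 y range [-0.057  0.058] [   0    0    0  636 1355   39  169   34    0    0   21  146   62 1177
  805    0    0    0]
0.118 6114 y range [-0.054  0.056] [   0    0    0  316 1445  859  419    1    0    0    0  374  745 1544
  411    0    0    0]
0.126 1636 y range [-0.052  0.053] [  0   0   0  23 181 313 296   0   0   1   0 238 326 224  34   0   0   0]
0.134 10153 y range [-0.027  0.029] [
[... 225 characters left out ...]
7098 y range [-0.034  0.089] [   0    0    0    0    0  117  398    3    0    0    0  415  115    0
  591 2188 1927 1344]
0.158 2057 y range [-0.035  0.09 ] [   0    0    0    0    0  102  100    0    0    0    0   98  107    0
 1633    0    0   17]
0.166 928 y range [-0.033  0.053] [  0   0   0   0   0  17  40   0   0   0   0  41  13   0 817   0   0   0]
0.174 205 y range [0.051 0.053] [  0   0   0   0   0   0   0   0   0   0   0   0   0   0 205   0   0   0]
0.182 56 y range [0.048 0.055] [ 0  0  0  0  0  0  0  0  0  0  0  0  0 14 42  0  0  0]
19218
stock_a s,n [0.11417311 0.09330442] r 0.030343023417692537 y [0.06914481 0.16023574]
before: s,n [0.09951625 0.09453047] r 0.024628403759847862
```

Measured in the tool frame, the finger linkage is ±52 to ±62 mm wide from 25 mm above the spool's axis. A straight-down placing would therefore overlap stock_a by about 7 mm. My plan is to set the spool down on clear table, regrip it nearer the fingertips, and place it from slightly down-slope so it seats along the front flank of the V. First I'll check stock_a.

```bash
python3 - <<'E'
from h import *
t0=dict(np.load("top0.npz")); print("small_spool",onz(t0,223,241,.05),"shears ring",onz(t0,308,215,.01),"blade tip",onz(t0,309,290,.01))
def circ(s,n,c=None):
    f=lambda p:np.hypot(s-p[0],n-p[1])-.023
    from scipy.optimize import least_squares
    o=least_squares(f,[.1,.097],loss="soft_l1",f_scale=.001); return o.x,np.median(abs(o.fun))
for f in("w4.npz","w7.npz","w8.npz"):
    w=dict(np.load(f)); L,n,s=loc(pts(w)); Y=L[...,1]; sat=w["image"].min(-1)
    k=(Y>.135)&(Y<.155)&(s>.07)&(s<.13)&(n>.1)&(n<.125)&(sat>70); print(f,k.sum(),circ(s[k],n[k]) if k.sum()>30 else "","ymax",np.percentile(Y[(Y>.12)&(Y<.175)&(n>.1)&(n<.125)&(s>.09)&(s<.11)],99))
hmove([.45,.03,.16],97.9,(-.0012,-.0005,.1555))
E
```

```text
small_spool [0.39954311 0.13815128 0.05      ] shears ring [ 0.47315557 -0.09238943  0.01      ] blade tip [ 0.2673013  -0.09337844  0.01      ]
w4.npz 705 (array([0.10010116, 0.09631651]), np.float64(0.00041249861236332744)) ymax 0.16011616411278998
w7.npz 2184 (array([0.10014886, 0.09638684]), np.float64(0.0003799605608540736)) ymax 0.16035769967899138
w8.npz 4855 (array([0.10012353, 0.09641331]), np.float64(0.00036226210235887693)) ymax 0.1605308853085077
move [-104.3 -153.9  -15.4] turn -0.0 (heading now 97.9 )
```

Call:
servo_tool:
  rows:
    - [[0,0,-45],0,-1]
    - [[0,0,-90],0,-1]
    - [[-10,-15,-110],0,-1]
    - [[-40,-60,-110],0,-1]
    - [[-70,-105,-110],0,-1]
    - [[-95,-140,-110],0,-1]
    - [[-104,-154,-100],0,-1]
    - [[-104,-154,-80],0,-1]

```text
t: 13.2
tcp_pos: [0.4499, 0.0246, 0.3808]
tool_rot: [0.658, 0.753, 0.008, -0.01]
force: [0.8, -0.7, -1.2]
finger_gap: 0.523
```

```bash
python3 -c "
from h import *
hmove([.45,.03,.0235],97.9,(-.0012,-.0005,.1555))"
```

```text
move [ -2.4   1.9 201.8] turn -0.2 (heading now 97.7 )
```

Call:
servo_tool:
  rows:
    - [[-2,2,45],0,-1]
    - [[-2,2,90],0,-1]
    - [[-2,2,130],0,-1]
    - [[-2,2,160],0,-1]
    - [[-2,2,180],0,-1]
    - [[-2,2,192],0,-1]
    - [[-2,2,198],0,-1]
    - [[-2,2,200],0,-1]

```text
t: 14.0
tcp_pos: [0.4515, 0.0277, 0.1806]
tool_rot: [0.658, 0.753, 0.008, -0.01]
force: [-0.6, -1.1, -0.9]
finger_gap: 0.529
```

Call:
servo_tool:
  rows:
    - [[0,0,1],0,-1]
    - [[0,0,2],0,-1]
    - [[0,0,2],0,-1]

```text
t: 14.3
tcp_pos: [0.4517, 0.0277, 0.1793]
tool_rot: [0.658, 0.753, 0.008, -0.009]
force: [-0.2, 0.1, -1.1]
finger_gap: 0.527
```

Call:
servo_tool:
  rows:
    - [[0,0,2],0,-1]
    - [[0,0,2],0,0.3]
    - [[0,0,2],0,0.3]
    - [[0,0,2],0,0.3]
    - [[0,0,0],0,0.3]
    - [[0,0,-4],0,0.3]
    - [[0,0,-6],0,0.3]
    - [[0,0,-6],0,0.3]

```text
t: 15.1
tcp_pos: [0.4518, 0.0276, 0.1857]
tool_rot: [0.658, 0.753, 0.008, -0.009]
force: [-0.6, 0.4, 0.8]
finger_gap: 0.646
```

```bash
python3 - <<'E'
from h import *
w=snapshot("wrist"); q,m=held(w); st=sense(); print(st["tcp_pos"],st["finger_gap"])
k=q[:,0]>0; z=q[k,2]; y=q[k,1]; A=np.c_[2*y,2*z,np.ones(len(y))]; c=np.linalg.lstsq(A,y*y+z*z,rcond=None)[0]; print("y,z",c[:2],"end x",np.percentile(q[:,0],99))
E
```

```text
[0.45177794 0.02756465 0.18552656] 0.6522560320552278
y,z [0.0007694  0.16058697] end x 0.04569291346483495
```

Call:
servo_tool:
  rows:
    - [[0,0,1],0,0.3]
    - [[0,0,1],0,-1]
    - [[0,0,1],0,-1]
    - [[0,0,1],0,-1]
    - [[0,0,1],0,-1]
    - [[0,0,1],0,-1]
  force: 35

```text
t: 15.75
tcp_pos: [0.4517, 0.0276, 0.1846]
tool_rot: [0.658, 0.753, 0.008, -0.009]
force: [-0.5, -0.1, 5.1]
finger_gap: 0.523
```

Call:
servo_tool:
  rows:
    - [[0,0,-10],0,-1]
    - [[0,0,-40],0,-1]
    - [[0,0,-85],0,-1]
    - [[0,0,-130],0,-1]
    - [[0,0,-175],0,-1]
    - [[0,0,-205],0,-1]
    - [[0,0,-205],0,-1]
    - [[0,0,-205],0,-1]

```text
t: 16.55
tcp_pos: [0.4517, 0.0228, 0.39]
tool_rot: [0.658, 0.753, 0.008, -0.008]
force: [-1.4, -0.3, -2.7]
finger_gap: 0.524
```

```bash
python3 - <<'E'
from h import *
w=snapshot("wrist"); q,m=held(w); st=sense(); print(st["tcp_pos"],st["finger_gap"],st["force"])
for lo,hi in((-.02,0),(.02,.04)):
    k=(q[:,0]>lo)&(q[:,0]<hi); z=q[k,2]; y=q[k,1]; A=np.c_[2*y,2*z,np.ones(len(y))]; c=np.linalg.lstsq(A,y*y+z*z,rcond=None)[0]; print("y,z",c[:2],"end x",np.percentile(q[:,0],99))
G=wld(.0151,.1103,.0966); print("cradle",G)
hmove(G+np.r_[ex*-.008,.16],97.9,(-.0012,0,.1605))
E
```

```text
[0.4514264  0.02285097 0.38890488] 0.5245616040177775 [-1.28485073  0.34146512 -1.00663252]
y,z [0.00119489 0.15966781] end x 0.045494296673696304
y,z [0.00137142 0.16051653] end x 0.045494296673696304
cradle [0.58945076 0.15591193 0.0912056 ]
move [111.1 146.8 -20.2] turn -0.2 (heading now 97.7 )
```

Call:
servo_tool:
  rows:
    - [[0,0,-20],0,-1]
    - [[25,33,-25],0,-1]
    - [[50,66,-25],0,-1]
    - [[75,99,-25],0,-1]
    - [[100,132,-25],0,-1]
    - [[111,147,-20],0,-1]
    - [[111,147,-20],0,-1]
    - [[111,147,-20],0,-1]

```text
t: 17.4
tcp_pos: [0.5815, 0.152, 0.4087]
tool_rot: [0.658, 0.753, 0.005, -0.012]
force: [0.8, -0.0, -1.8]
finger_gap: 0.525
```

```bash
python3 - <<'E'
from h import *
G=wld(.0151,.1103,.0966)
hmove(G+np.r_[ex*-.008,.012],97.9,(-.0012,0.0005,.161))
w=snapshot("wrist"); L,n,s=loc(pts(w)); Y=L[...,1]
k=(n>.066)&(n<.1)&(Y>.125)&(Y<.175)&(s>-.02)&(s<.04); print("saddle +y:",np.percentile(Y[k],[3,50,97]))
q,m=held(w); print("held end x",np.percentile(q[:,0],99)); e=L[m]; print("spool end y'",np.percentile(e[:,1],99),"spool mid x'",np.percentile(e[:,0],[1,99]))
E
```

```text
move [ -3.6   2.2 144.5] turn -0.2 (heading now 97.7 )
saddle +y: [0.13912821 0.14644821 0.15275719]
held end x 0.04607238090478138
spool end y' 0.15684962116812093 spool mid x' [-0.06535892 -0.02337518]
```

Call:
servo_tool:
  rows:
    - [[-1,1,30],0,-1]
    - [[-2,2,70],0,-1]
    - [[-3,2,100],0,-1]
    - [[-3,2,120],0,-1]
    - [[-4,2,132],0,-1]
    - [[-4,2,140],0,-1]
    - [[-4,2,144],0,-1]
    - [[-4,2,144],0,-1]

```text
t: 18.25
tcp_pos: [0.5825, 0.1511, 0.2656]
tool_rot: [0.658, 0.753, 0.006, -0.011]
force: [-0.5, 0.3, -1.2]
finger_gap: 0.523
```

```bash
python3 - <<'E'
from h import *
G=wld(.0151,.1103,.0966)
print(sense()["force"],sense()["finger_gap"]); hmove(G+np.r_[ex*-.008,.007],97.9,(-.0012,0.0005,.161))
E
```

```text
[-0.53448458  0.26428789 -1.21592619] 0.5229207054804811
move [0.9 0.  6.5] turn -0.2 (heading now 97.7 )
```

No contact yet. I'll ease down in small steps.

Call:
servo_tool:
  rows:
    - [[1,0,2],0,-1]
    - [[1,0,4],0,-1]
    - [[1,0,4],0,-1]

```text
t: 18.55
tcp_pos: [0.5824, 0.1523, 0.262]
tool_rot: [0.658, 0.753, 0.006, -0.011]
force: [-0.5, 0.6, -0.4]
finger_gap: 0.522
```

Call:
servo_tool:
  rows:
    - [[0,0,1],0,-1]
    - [[0,0,2],0,-1]
    - [[0,0,3],0,-1]

```text
t: 18.85
tcp_pos: [0.5824, 0.1524, 0.259]
tool_rot: [0.658, 0.753, 0.006, -0.011]
force: [0.3, 0.1, -0.4]
finger_gap: 0.525
```

Call:
servo_tool:
  rows:
    - [[0,0,1],0,-1]
    - [[0,0,2],0,-1]
    - [[0,0,2],0,-1]

```text
t: 19.15
tcp_pos: [0.583, 0.1525, 0.2576]
tool_rot: [0.658, 0.753, 0.007, -0.01]
force: [0.2, 0.4, 1.9]
finger_gap: 0.528
```

```bash
python3 - <<'E'
from h import *
G=wld(.0151,.1103,.0966); print(sense()["force"])
w=snapshot("wrist"); np.savez("w9.npz",**w); q,m=held(w); L,n,s=loc(pts(w)); k=m&(q is not None)
e=L[m]; j=(e[:,1]>.125)&(e[:,1]<.15)
x=e[j,0]; z=e[j,2]; A=np.c_[2*x,2*z,np.ones(len(x))]; c=np.linalg.lstsq(A,x*x+z*z,rcond=None)[0]
print("spool x',z",c[:2],"rel cradle",c[0]-(.866*.0151-.5*.0966),c[1]-G[2],"end y'",np.percentile(e[:,1],99)-.047)
E
```

```text
[0.1948266  0.41445837 1.93231066]
spool x',z [-0.04156681  0.09431417] rel cradle -0.00634341405535252 0.003108574014918694 end y' 0.11016247029211267
```

Call:
servo_tool:
  rows:
    - [[0,0,0],0,0.1]
    - [[0,0,0],0,0.14]
    - [[0,0,0],0,0.14]

```text
t: 19.5
tcp_pos: [0.583, 0.1525, 0.2574]
tool_rot: [0.658, 0.753, 0.007, -0.01]
force: [0.9, 0.4, 1.0]
finger_gap: 0.572
```

```bash
cat > chk.py <<'E'
from h import *
G=wld(.0151,.1103,.0966); st=sense(); print(st["force"],st["finger_gap"],st["tcp_pos"])
w=snapshot("wrist"); np.savez("wl.npz",**w); L,n,s=loc(pts(w)); Y=L[...,1]; hsv=cv2.cvtColor(w["image"],cv2.COLOR_BGR2HSV)
m=(hsv[...,1]>90)&(hsv[...,0]>18)&(hsv[...,0]<48)&(abs(Y-.11)<.055)&(n>.095)&(n<.13)&(abs(s-.0151)<.035)
from scipy.optimize import least_squares
for lo,hi in((.065,.09),(.09,.12),(.125,.15)):
    e=L[m&(Y>lo)&(Y<hi)]
    if len(e)>50:
        o=least_squares(lambda p:np.hypot(e[:,0]-p[0],e[:,2]-p[1])-.023,[-.035,.09],loss="soft_l1",f_scale=.001).x
        print((lo,hi),len(e),"rel cradle x,z",(o-[-.0352,G[2]]).round(4))
print("y range",np.percentile(Y[m],[1,99]))
k=(Y>.135)&(Y<.155)&(s>.07)&(s<.13)&(n>.1)&(n<.125)&(w["image"].min(-1)>70)
if k.sum()>50: print("stock_a",least_squares(lambda p:np.hypot(s[k]-p[0],n[k]-p[1])-.023,[.1,.097],loss="soft_l1",f_scale=.001).x)
E
python3 chk.py
```

```text
[0.88352258 0.39598918 1.04906498] 0.5721230311462103 [0.58297247 0.15249127 0.25744978]
(0.065, 0.09) 2097 rel cradle x,z [-0.0056  0.0039]
(0.09, 0.12) 5439 rel cradle x,z [-0.0055  0.0038]
(0.125, 0.15) 5597 rel cradle x,z [-0.0054  0.0036]
y range [0.07662182 0.15713938]
stock_a [0.1003555 0.0964488]
```

Call:
servo_tool:
  rows:
    - [[0,0,0],0,0.19]
    - [[0,0,0],0,0.24]
    - [[0,0,0],0,0.24]

```text
t: 19.85
tcp_pos: [0.5822, 0.1524, 0.2572]
tool_rot: [0.658, 0.753, 0.006, -0.011]
force: [-2.8, -1.0, 1.0]
finger_gap: 0.624
```

```bash
python3 chk.py
```

```text
[-2.76610821 -1.03042026  1.04195906] 0.623736354916952 [0.58222847 0.15239443 0.25720622]
(0.065, 0.09) 2164 rel cradle x,z [-0.0046  0.0032]
(0.09, 0.12) 5397 rel cradle x,z [-0.0045  0.0031]
(0.125, 0.15) 5569 rel cradle x,z [-0.0044  0.0029]
y range [0.07630152 0.15713833]
stock_a [0.10063346 0.09654869]
```

Call:
servo_tool:
  rows:
    - [[0,-1,-2],0,0.22]
    - [[0,-1,-5],0,0.22]
    - [[0,-1,-8],0,0.22]
    - [[0,-1,-12],0,0.22]
    - [[0,-1,-16],0,0.22]
    - [[0,-1,-20],0,0.22]
    - [[0,-1,-24],0,0.22]

```text
t: 20.6
tcp_pos: [0.5813, 0.1517, 0.2816]
tool_rot: [0.658, 0.753, 0.006, -0.011]
force: [0.2, 0.1, -0.4]
finger_gap: 0.607
```

```bash
python3 chk.py
```

```text
[ 0.15623841  0.11752889 -0.40399815] 0.6067831264091095 [0.5813474  0.15169665 0.28161772]
(0.065, 0.09) 2855 rel cradle x,z [ 0.0002 -0.0001]
(0.09, 0.12) 3826 rel cradle x,z [ 0.0002 -0.0001]
(0.125, 0.15) 3959 rel cradle x,z [-0.     -0.0001]
y range [0.06378216 0.15675006]
stock_a [0.10018356 0.09638562]
```

The spool is seated within 1 mm of its place (x', y', z), and stock_a hasn't moved. Now I'll rise, turn and find the pull.

Call:
servo_tool:
  rows:
    - [[0,0,-40],0,0.2]
    - [[0,0,-90],0,0]
    - [[0,0,-140],0,0]
    - [[0,-20,-190],-8,0]
    - [[-20,-20,-210],-24,0]
    - [[-40,-20,-210],-32,0]
    - [[-60,-20,-210],-40,0]
    - [[-60,-20,-210],-48,0]

```text
t: 21.45
tcp_pos: [0.5714, 0.0826, 0.4912]
tool_rot: [0.34, 0.94, 0.009, -0.007]
force: [0.4, 0.8, -0.3]
finger_gap: 0.505
```

```bash
python3 -c "
from h import *
move([.57,.10,.48],187.9)"
```

```text
move [12.  12.3 11.6] turn -47.6 (heading now 140.3 )
```

Call:
servo_tool:
  rows:
    - [[12,12,12],-8,0]
    - [[12,12,12],-16,0]
    - [[12,12,12],-24,0]
    - [[12,12,12],-32,0]
    - [[12,12,12],-40,0]
    - [[12,12,12],-47.6,0]
    - [[12,12,12],-47.6,0]
    - [[12,12,12],-47.6,0]

```text
t: 22.25
tcp_pos: [0.5696, 0.0998, 0.4795]
tool_rot: [-0.067, 0.998, 0.012, -0.003]
force: [0.5, -0.7, 0.4]
finger_gap: 0.499
```

```bash
cat chk.py > chk2.py; cat >> chk2.py <<'E'
b=(n>.145)&(n<.172)&(s>.02)&(s<.095)&(Y>.0)&(Y<.2)
k,l,stt,ce=cv2.connectedComponentsWithStats(b.astype(np.uint8))
for i in range(1,k):
    if stt[i,4]>150:
        r=l==i; t_=r&(n>.160); print("bar cand",stt[i],"Y",np.percentile(Y[r],[2,50,98]).round(4),"top Y",np.percentile(Y[t_],[3,97]).round(4) if t_.any() else "","s",np.percentile(s[r],[2,98]).round(4),"n",np.percentile(n[r],97).round(4))
E
python3 chk2.py; python3 -c "
from h import *
print(sense()['tool_rot'])"
```

```text
[ 0.51414851 -0.72176129  0.43742837] 0.4992909868025797 [0.5695588  0.09978449 0.47954528]
(0.065, 0.09) 823 rel cradle x,z [ 0.0002 -0.0002]
(0.09, 0.12) 976 rel cradle x,z [ 0.0001 -0.0001]
(0.125, 0.15) 820 rel cradle x,z [-0.     -0.0002]
y range [0.06391605 0.15568613]
stock_a [0.10031861 0.09644429]
bar cand [249 197  11  62 675] Y [0.0299 0.0349 0.0393] top Y [0.03   0.0387] s [0.0277 0.0847] n 0.1657
[-0.06767551  0.99763705  0.01149184 -0.00287811]
```

The bar is at y'=34.7 mm, level with the pane edge, so the door began about 10 mm ajar. Shut will have the bar at y'≈185 mm, and I'll push to the stop.

```bash
python3 -c "
from h import *
g=wld(.0565,.0347,.158)+[0,0,.007]; print(g); gmove(g,187.9,.155)"
```

```text
[0.60494506 0.08173758 0.172078  ]
zaxis [-0.0073  0.0225 -0.9997]
move [-33.9 -29.8 151.7] turn -0.1 (heading now -172.2 )
```

Call:
servo_tool:
  rows:
    - [[-34,-30,30],0,0]
    - [[-34,-30,70],0,0]
    - [[-34,-30,100],0,0]
    - [[-34,-30,125],0,0]
    - [[-34,-30,142],0,0]
    - [[-34,-30,152],0,0]
    - [[-34,-30,152],0,0]

```text
t: 23.0
tcp_pos: [0.6059, 0.0781, 0.3254]
tool_rot: [-0.067, 0.998, 0.012, -0.004]
force: [-0.3, -0.2, -0.6]
finger_gap: 0.506
```

```bash
python3 -c "
from h import *
g=wld(.0565,.0347,.158)+[0,0,.007]; gmove(g,187.9,.155);print(sense()['force'])
w=snapshot('wrist'); cv2.imwrite('pics/w10.png',w['image'])"
```

```text
zaxis [-0.0103  0.0227 -0.9997]
move [-0.7  0.1 -1.6] turn -0.2 (heading now -172.3 )
[-0.31771823 -0.18999589 -0.62909692]
```

View pics/w10.png

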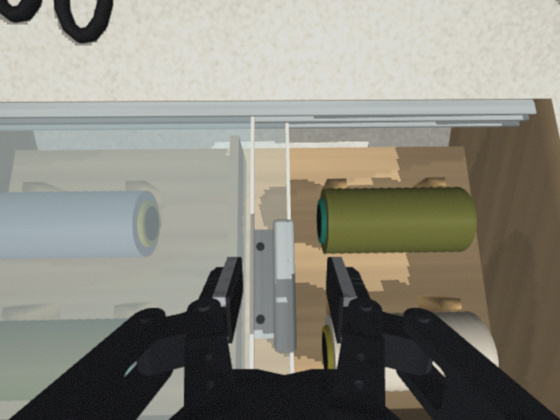

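The olive spool lies squarely in its saddles at (397,220). The bar at (284,285) is centred between the fingers, so I'll grip it and slide the door shut.

Call:
servo_tool:
  rows:
    - [[0,0,-2],0,-1]
    - [[0,0,-2],0,-1]
    - [[0,0,-2],0,-1]
    - [[0,0,-2],0,-1]
    - [[0,0,-2],0,-1]
    - [[0,0,-2],0,-1]
  force: 25

```text
t: 23.65
tcp_pos: [0.6068, 0.0781, 0.3302]
tool_rot: [-0.068, 0.998, 0.011, -0.002]
force: [-0.8, 0.6, 5.4]
finger_gap: 0.113
```

Call:
servo_tool:
  rows:
    - [[0,8,0],0,-1]
    - [[0,25,0],0,-1]
    - [[0,45,0],0,-1]
    - [[0,65,0],0,-1]
    - [[0,85,0],0,-1]
    - [[0,105,0],0,-1]
    - [[0,125,0],0,-1]
    - [[0,135,0],0,-1]

```text
t: 24.45
tcp_pos: [0.5879, 0.2142, 0.3304]
tool_rot: [-0.069, 0.998, 0.011, -0.003]
force: [4.7, -1.6, -16.3]
finger_gap: 0.108
```

Call:
servo_tool:
  rows:
    - [[0,4,0],0,-1]
    - [[0,8,0],0,-1]
    - [[0,11,0],0,-1]
    - [[0,11,0],0,-1]

```text
t: 24.85
tcp_pos: [0.5863, 0.2253, 0.3304]
tool_rot: [-0.069, 0.998, 0.012, -0.003]
force: [2.3, 1.9, -9.0]
finger_gap: 0.11
```

Call:
servo_tool:
  rows:
    - [[0,2,0],0,-1]
    - [[0,4,0],0,-1]
    - [[0,4,0],0,-1]

```text
t: 25.15
tcp_pos: [0.5857, 0.2292, 0.3303]
tool_rot: [-0.068, 0.998, 0.012, -0.003]
force: [3.8, 0.2, -8.1]
finger_gap: 0.11
```

Call:
servo_tool:
  rows:
    - [[0,2,0],0,-1]
    - [[0,3,0],0,-1]
    - [[0,3,0],0,-1]

```text
t: 25.45
tcp_pos: [0.5856, 0.2308, 0.3303]
tool_rot: [-0.069, 0.998, 0.01, -0.003]
force: [3.9, -6.0, -7.7]
finger_gap: 0.11
```

The stop is reached (-6 N in y). I'll release, rise and check.

Call:
servo_tool:
  rows:
    - [[0,-1,0],0,-1]
    - [[0,-1,0],0,-0.3]
    - [[0,-1,0],0,-0.3]
    - [[0,-1,0],0,-0.3]
    - [[0,-1,-30],0,-0.3]
    - [[0,-1,-70],0,-0.3]
    - [[0,-1,-110],0,-0.3]
    - [[0,-40,-150],0,-0.3]

```text
t: 26.25
tcp_pos: [0.5905, 0.1953, 0.4782]
tool_rot: [-0.071, 0.997, 0.011, -0.002]
force: [1.5, -1.3, 0.5]
finger_gap: 0.347
```

Call:
servo_tool:
  rows:
    - [[0,-40,-10],0,-0.3]
    - [[0,-70,-20],0,-0.3]
    - [[0,-70,-20],0,-0.3]
    - [[0,-70,-20],0,-0.3]

```text
t: 26.65
tcp_pos: [0.6003, 0.1253, 0.4972]
tool_rot: [-0.07, 0.997, 0.012, -0.002]
force: [-0.1, 0.4, -0.4]
finger_gap: 0.344
```

```bash
sed -i 's/&(Y<.2)$/\&(Y<.21)/' chk2.py; python3 chk2.py; python3 - <<'E'
from h import *
w=dict(np.load("wl.npz")); cv2.imwrite("pics/w11.png",w["image"])
L,n,s=loc(pts(w)); Y=L[...,1]
for v in(180,200,220): print(v,[(int(u),round(Y[v,u]*1000),round(n[v,u]*1000)) for u in range(320,420,6)])
E
```

```text
[-0.0915589   0.40118121 -0.37456813] 0.34445156059503795 [0.60028414 0.12528709 0.49722968]
180 [(320, 126, 129), (326, 133, 127), (332, 139, 129), (338, 146, 128), (344, 153, 128), (350, 159, 129), (356, 166, 128), (362, 172, 130), (368, 179, 131), (374, 182, 141), (380, 182, 159), (386, 186, 164), (392, 204, 135), (398, 265, 0), (404, 274, 0), (410, 284, -1), (416, 293, 0)]
200 [(320, 125, 128), (326, 132, 128), (332, 138, 128), (338, 145, 129), (344, 152, 128), (350, 158, 128), (356, 165, 127), (362, 171, 131), (368, 177, 130), (374, 182, 136), (380, 182, 156), (386, 184, 166), (392, 190, 165), (398, 269, -16), (404, 278, -15), (410, 289, -17), (416, 297, -15)]
220 [(320, 124, 128), (326, 131, 128), (332, 138, 127), (338, 144, 128), (344, 151, 128), (350, 157, 128), (356, 164, 128), (362, 170, 129), (368, 176, 130), (374, 182, 131), (380, 187, 137), (386, 193, 136), (392, 200, 136), (398, 272, -31), (404, 282, -32), (410, 292, -32), (416, 303, -33)]Traceback (most recent call last):
  File "chk2.py", line 11, in <module>
    print("y range",np.percentile(Y[m],[1,99]))
                    ~~~~~~~~~~~~~^^^^^^^^^^^^^
    return _quantile_unchecked(
        a, q, axis, out, overwrite_input, method, keepdims, weights)
    return _ureduce(a,
                    func=_quantile_ureduce_func,
    ...<5 lines>...
                    overwrite_input=overwrite_input,
                    method=method)
    r = func(a, **kwargs)
    result = _quantile(arr,
                       quantiles=q,
    ...<2 lines>...
                       out=out,
                       weights=wgt)
    slices_having_nans = np.isnan(arr[-1, ...])
                                  ~~~^^^^^^^^^
IndexError: index -1 is out of bounds for axis 0 with size 0
```

View pics/w11.png

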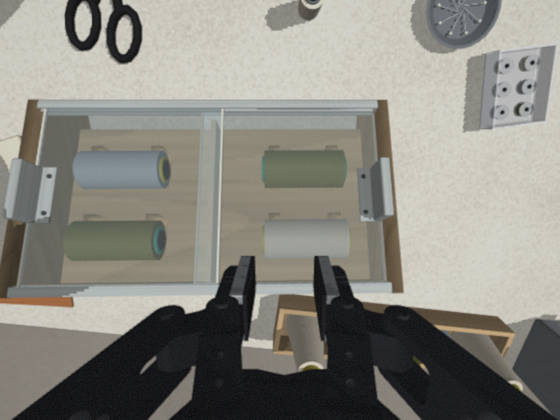

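```bash
python3 - <<'E'
from h import *
w=dict(np.load("wl.npz")); L,n,s=loc(pts(w)); Y=L[...,1]
k=(n>.148)&(n<.17)&(abs(s-.056)<.035)&(Y<-.15)&(Y>-.2); print("right bar inner Y",np.percentile(Y[k],[5,50,95]),"(before -.1732 -.1722 -.1709)")
hsv=cv2.cvtColor(w["image"],cv2.COLOR_BGR2HSV)[145:192,255:350]; m=((hsv[...,0]>25)&(hsv[...,0]<60)&(hsv[...,1]>60)).astype(np.uint8)
c=max(cv2.findContours(m,0,2)[0],key=cv2.contourArea); r=cv2.minAreaRect(c); u,v=r[0][0]+255,r[0][1]+145
print("spool px",u,v,r[1:],"expected crest px",proj(w,wld(.0151,.1103,.0966)+[0,0,.02]))
print(sense()["force"],np.abs(sense()["qd"]).max()); print(sign_off())
E
```

```text
right bar inner Y [-0.1801651  -0.1728566  -0.17148539] (before -.1732 -.1722 -.1709)Traceback (most recent call last):
  File "<stdin>", line 5, in <module>
ValueError: max() iterable argument is empty
```

```bash
python3 - <<'E'
from h import *
w=dict(np.load("wl.npz")); print("expected crest px",proj(w,wld(.0151,.1103,.0966)+[0,0,.02]))
print(sense()["force"],np.abs(sense()["qd"]).max()); print(sign_off())
E
```

```text
expected crest px (np.float64(304.58132969437406), np.float64(172.51073987025723))
[-0.39873517 -0.14741973  0.15621203] 0.018396319354055182
the job is handed in; nothing more can be done
None
```

The olive spool is in the empty left lower saddles and the left door is shut over it. I handed the job in at about 27 s of the 72 s; it reports no verdict.

**What I did:** I slid the left door open to its stop; it had started about 10 mm ajar. I fetched the spool from the table and laid it in the saddles, then pushed the door shut to its stop.

**What went wrong on the way:** On the first try at placing, the gripper's linkage pressed on the spool in the row above (stock_a) with about 8 N. I backed off, set the spool down on clear table and regripped it nearer the fingertips. I then placed it from slightly down-slope so that it settled into the saddles.

**Last checks:**
- **Spool:** it lay within 1 mm of its place and square before the door closed. Under the shut door it shows at (304,168), against (304.6,172.5) worked out for it. My colour-mask check through the shut pane failed, so that last position was read from the picture by eye.
- **Left door:** the pull moved about 152 mm and met the stop with 6 N. That puts it shut to within 1–2 mm.
- **Right door:** its pull measures less than 1 mm from where it was.
- **stock_a:** it measured unmoved to about 0.5 mm before the door was shut.
- **Robot:** it ended clear of everything, with the force reading near zero.
- **Not measured at the end:** the things on the table and the other two stock spools. I saw no contact with them.

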